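Vent the patio-cleaner canister and take off its push-and-turn cap

TASK

On the shed shelf, first swing the canister's vent lever clockwise (seen from above) until it stands square across the canister, 90 degrees from pointing directly away from the cap. Then press the push-and-turn cap down, keep it pressed while you twist it anticlockwise until it is free, lift it and finish still holding it level in the gripper, 8 cm straight above its neck. Leave the lever square across and do not disturb the saucer, spray nozzle, hand fork or bike pump.

Things in the scene. Friction and masses are not known exactly. Their poses are not given: they have to be found in the camera images.
- canister: White plastic canister, 130 (x) x 220 (y) x 100 mm high, standing immovably in a shallow grey cradle (146 x 236 mm, 26 mm high) fixed to the shelf. Origin at the centre of the underside, z up. Its flat top is 100 mm above the shelf. The cap's neck stands 55 mm from the centre towards +y, the vent lever's pivot 55 mm from the centre towards -y.
- neck (a point): Point on the vertical axis of the canister's neck, 141 mm above the shelf: where the cap's centre is while the cap is closed. Below the cap is a white collar 48 mm across, from the canister's top up to 120 mm above the shelf.
- cap_center (a point): Centre, half-way up, of the round black ribbed push-and-turn cap: 50 mm across, 28 mm high, about 30 g, loose. Axes parallel to the canister's while closed, z up; closed it spans 127 to 155 mm above the shelf. Held up by a spring, it turns only while pressed down at least 5 mm (about 4 N at first, 9 N fully pressed); it stops on the collar at 7 mm.
- cap: The same cap; origin at the centre of its underside. Three lugs inside lock it to the neck. Kept pressed, it turns anticlockwise seen from above; it can be lifted off when turned between 46 and 84 degrees (65 is best), with a hard stop at 84. The spring then raises it a few mm only.
- vent_lever (a joint): Angle of the steel vent lever (rad), about a vertical axis. 0: it points directly away from the cap along the canister (canister -y). Grows clockwise seen from above; 1.571: square across, pointing to canister -x. It runs from -0.1 to 2.4 with no stop at 1.571, and stays where it is left (about 2 N at the post moves it).
- vent_pivot (a point): Point on the lever's vertical pivot axis, 120 mm above the shelf. The lever is a flat bar 14 mm wide, its top 126 mm above the shelf.
- vent_post (a point): Centre of the upper part of the upright round steel post, 14 mm in diameter, on the lever's end, 48 mm from the pivot axis. This point is 136 mm above the shelf; the post's top is at 150 mm and the flat bar's top at 126 mm.
- saucer: Bystander: white ceramic saucer, 120 mm across, 18 mm high, lying on the shelf. Origin at the centre of its underside.
- nozzle: Bystander: green plastic spray nozzle lying on the shelf, about 135 mm long, 40 mm high. Origin under its middle.
- fork: Bystander: hand fork with wooden handle and three steel tines, 300 mm long, lying on the shelf. Origin under its middle.
- pump: Bystander: aluminium bike pump with black ends, 335 mm long, lying on the shelf. Origin under its middle.
Things that resemble listed ones, but are neither listed nor needed, are in the scene too. Of the things shaped like the cap, the black one is meant.

How it is judged:
By the outcome, as a careful person would: the job done as asked, in the order asked, and still so for the second after the job is handed in, while the arm keeps its last pose, push and grip.
It also fails if it takes over 59 s, if anything falls off the work surface, if the arm or the gripper's body presses on something with over 40 N, if the wrist force passes 120 N, or if a joint passes its speed limit or range.

ROBOT

A 6-joint arm with a two-finger parallel gripper is mounted at the origin on the work surface. World frame = base frame: x ahead of the robot, y to its left, z up, the work surface at z = 0. Lengths are in m, angles in rad, forces in N, time in s.
With the tool pointing down it reaches from about 0.275 to 0.725 m from the base axis. Payload 15.9 kg.
Tool frame: the origin (TCP) lies between the finger pads; the fingertips stand 17 mm ahead of it and the grasp point (between the pads) lies 2 mm behind it; z points along the fingers, y is the direction in which the jaws open and shut (so a half turn about z gives the same grasp; the last joint's range is limited). The gripper opens to 85 mm and grips with 20 to 120 N. Pads are 22 mm wide; open, the fingers measure 114 mm over their backs; the gripper's body (76 mm by 85 mm) begins 54 mm behind the grasp point. The pads swing forward as they close: fully open they stand 13 mm farther back than shut.
Start: joints at [-1.309, 0.213, -0.034, 1.323, 0, 1.571], TCP at [0.129, -0.483, 0.248] pointing down, gripper open.
Joint ranges: [-2.98, 2.98], [-0.74, 1.72], [-1.14, 1.35], [-2.1, 2.04], [-1.57, 1.44], [-3.14, 3.14]. Speed limits (rad/s): [1.89, 1.89, 2.39, 2.57, 3.14, 3.14].

INTERFACE

Orientations are given as [roll, pitch, yaw] about the fixed x, y, z axes, in that order (R = Rz(yaw) Ry(pitch) Rx(roll)).
In Python, from rig import env gives the robot as it stands.
- The arm moves only by the tool carry_out, never from a script. Its argument "targets" is a list of rows, each an object of numbers: "hand": the closure in counts, from 0 (fully open) to 255 (shut); "dx", "dy", "dz": the shift along the tool's x, y, z in m; "spin": the turn about the tool's z in rad. In form: [{"hand": .., "dx": .., "dy": .., "dz": .., "spin": ..}, ...]. A call has 1 to 20 rows; each row is the pose to reach, as a shift and turn from the pose commanded when the call began, along the tool's axes at that moment; what a row does not reach only later rows make up. A row lasts 1/12 s, in which the tool goes at most 41.7 mm and 7.16 degrees, less where a joint would pass 70% of its speed; a pose out of reach is approached as far as the arm can. A call with a gripper value outside its range is refused whole. The fingers move at their own pace and stop on an object; "force" is the grip in N (left out, the last holds). Time passes only in rows, so rows that repeat a pose let the fingers close. It gives the time, the measured TCP pose, the force and the opening at its end, in the units of the state.
- env.state(): the state, without advancing time (a new reading comes with each control period).
- env.read_camera(name): name is "side" or "top"; returns a dict with "frame" (400x640x3 uint8, red, green, blue), "depth" (400x640 float32, m along the optical axis (not along the pixel's ray), 0 where there is no reading), "fx", "fy", "cx", "cy" (pixels), "dist_coeffs" ([k1, k2, p1, p2, k3] as OpenCV has them; the pictures are not rectified), "world_from_camera" (4x4, takes a point from camera to world coordinates). Camera axes: x right, y up, looking along -z (the intrinsics and any distortion apply to the point x, -y, -z); pixel columns grow to the right and rows downward; lengths in m; the calibration is good to about 2 mm. A picture is of the moment at which its call begins.
- env.close_job(): hands the job in, once; it reports no verdict.
Trained networks look in a picture, given as the dict that the camera call returned (one of the last four; its "shot" number tells which), for a name from the list of things; names that differ only in an ending like _2 or _b are one class to them, and where a whole thing is asked for, a point or a joint stands for the part that bears it (a point fixed in the world has none). Each returns a list of dicts, best first, with "score" (0 to 1); they miss things now and then, are a little off and sometimes report something else, mostly with a low value. They report only what shows in the picture. A call takes as long as a camera call. They do not tell look-alikes from the thing itself.
- env.spot_in(picture, name): "bbox" ([centre column, centre row, width, height] in pixels, round what is visible of it).
- env.trace(picture, name): "pixels" (400x640 bool, what is visible of it) and "bbox" ([centre column, centre row, width, height] in pixels, round what is visible of it).
- env.landmark_of(picture, name): "position" ([row, column] in pixels: a listed point, or the origin of a listed thing).
The state is a dict: "clock": time; "joint_positions": joint angles; "joint_vel": joint speeds; "effort": joint torques, N m; "eef_pos": TCP position; "ee_rot": TCP orientation; "contact_force": force on the tool from outside, world axes, zero at the start; "torque": the same for the moment, N m; "opening": finger opening in m.
Only numpy, scipy, OpenCV 4.12 (cv2) and the standard library are available. Lean on these libraries where they do the work, as an engineer would, in place of code of your own. Each camera call takes 0.05 s, during which the arm holds its last target. There are 200 camera calls.

## Working session

There is one attempt and no reset: what is moved stays moved. The work goes in short steps, Python scripts to look and compute and a tool call to move; the robot and the scene stay as the last step left them, time stands still between calls to the robot, and variables do not carry over. Pictures are saved under pics/ and viewed, about 8 in all and at most 12, crops included, and the job is handed in when it is done.

Besides the shell and the picture viewer there is one more tool, called by a JSON object that holds its "api" and its "payload". carry_out: Moves the arm, as the interface text tells. Its arguments: {"type":"object","properties":{"targets":{"type":"array","items":{"type":"object","properties":{"hand":{"type":"number"},"dx":{"type":"number"},"dy":{"type":"number"},"dz":{"type":"number"},"spin":{"type":"number"}}}},"force":{"type":"number"}},"required":["targets"]}

```bash
ls; mkdir -p pics
cat > h.py <<'E'
import numpy as np, cv2
from rig import env
def ray(c,px):  # px [col,row] -> origin, dir in world
    K=np.array([[c["fx"],0,c["cx"]],[0,c["fy"],c["cy"]],[0,0,1.]])
    u=cv2.undistortPoints(np.array([[px]],float),K,np.array(c["dist_coeffs"],float))[0,0]
    T=np.array(c["world_from_camera"]); return T[:3,3],T[:3,:3]@np.array([u[0],-u[1],-1])
def at_z(c,px,z):
    o,d=ray(c,px); return o+d*(z-o[2])/d[2]
def at_d(c,px):
    o,d=ray(c,px); r=int(round(px[1]));q=int(round(px[0])); return o+d*float(c["depth"][r,q])
def save(c,n,crop=None,s=1):
    f=c["frame"][:,:,::-1]
    if crop: a,b,e,g=crop; f=f[b:g,a:e]
    cv2.imwrite("pics/"+n,cv2.resize(f,None,fx=s,fy=s,interpolation=cv2.INTER_CUBIC))
E
python3 - <<'E'
from h import *
np.set_printoptions(precision=4,suppress=True)
print(env.state())
Z={"neck":.141,"cap_center":.141,"vent_pivot":.12,"vent_post":.136,"canister":0,"saucer":0,"nozzle":0,"fork":0,"pump":0}
for n in("top","side"):
    c=env.read_camera(n); save(c,n+"0.png")
    print(n,np.array(c["world_from_camera"]).round(3).tolist())
    for k,z in Z.items():
        for L in env.landmark_of(c,k)[:3]:
            p=L["position"][::-1]; print(k,round(L["score"],2),np.round(p,1),at_z(c,p,z)[:2], at_d(c,p))
E
```

```text
pics
{'clock': 0.0, 'joint_positions': array([-1.309 ,  0.2134, -0.035 ,  1.3235,  0.    ,  1.5708]), 'joint_vel': array([-0.0015, -0.0009, -0.    ,  0.0009, -0.0004,  0.0015]), 'effort': array([ -0.0007, -68.6153,  48.7122,   0.0174,  -0.0002,  -0.    ]), 'eef_pos': array([ 0.1293, -0.4827,  0.2478]), 'ee_rot': array([-3.1404, -0.    ,  0.2618]), 'contact_force': array([-0.1438,  0.3511, -0.1381]), 'torque': array([0.0362, 0.0279, 0.0324]), 'opening': 0.08566775959171548}
top [[0.024, 0.986, -0.168, 0.415], [-1.0, 0.025, 0.006, -0.003], [0.01, 0.167, 0.986, 1.075], [0.0, 0.0, 0.0, 1.0]]
neck 0.81 [268.1 199.3] [0.5572 0.1184] [0.5547 0.1162 0.1573]
cap_center 0.81 [260.9 272.8] [0.3724 0.1276] [0.3673 0.1433 0.0285]
cap_center 0.77 [271.7 201.2] [0.5525 0.1089] [0.5505 0.1073 0.1544]
cap_center 0.7 [224.3 185.3] [0.5908 0.2328] [0.612  0.2612 0.0282]
vent_pivot 0.76 [308.6 211.4] [0.5311 0.014 ] [0.53   0.0138 0.1295]
vent_post 0.6 [294.1 210.9] [0.5296 0.051 ] [0.5336 0.0529 0.1028]
vent_post 0.55 [326.6 217.8] [ 0.5139 -0.0328] [ 0.512  -0.0322  0.1539]
canister 0.78 [294. 212.] [
[... 730 characters left out ...]
0.3668 0.1594 0.0244]
cap_center 0.76 [271.  271.3] [0.57   0.2978] [0.6118 0.2448 0.0222]
cap_center 0.53 [307.9 223.9] [0.5474 0.117 ] [0.5428 0.1261 0.155 ]
vent_pivot 0.91 [328.5 204.6] [0.5276 0.0094] [0.5244 0.0176 0.1307]
vent_post 0.42 [340.5 194.9] [ 0.5042 -0.0298] [ 0.503  -0.0263  0.1402]
canister 0.84 [318.6 244.4] [0.5266 0.0844] [0.5028 0.1395 0.0923]
saucer 0.65 [300.3 196.2] [ 0.6707 -0.076 ] [ 0.6701 -0.0748  0.0016]
nozzle 0.86 [261.5 228.6] [0.7265 0.1067] [0.7167 0.1189 0.0213]
fork 0.92 [268.2 355.8] [0.5047 0.4594] [ 0.5051  0.4591 -0.0017]
fork 0.54 [315.1 242.2] [0.5405 0.0814] [0.514  0.1396 0.097 ]
pump 0.79 [388.2 154.8] [ 0.4475 -0.4161] [ 0.4453 -0.4025  0.0123]
```

Run:
```python
from h import *
import cv2
a=cv2.imread("pics/top0.png")[130:300,190:390]; b=cv2.imread("pics/side0.png")[150:320,230:430]
cv2.imwrite("pics/both.png",np.vstack([cv2.resize(x,None,fx=1,fy=1) for x in (np.hstack([cv2.resize(a,None,fx=2,fy=2,interpolation=2),cv2.resize(b,None,fx=2,fy=2,interpolation=2)]),)]))
```

```text
(no output)
```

View pics/top0.png

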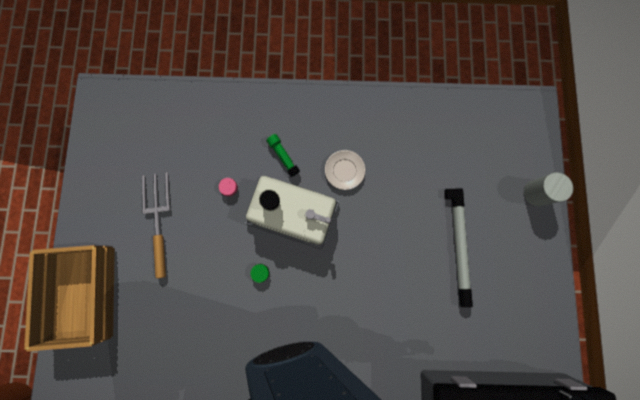

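View pics/both.png

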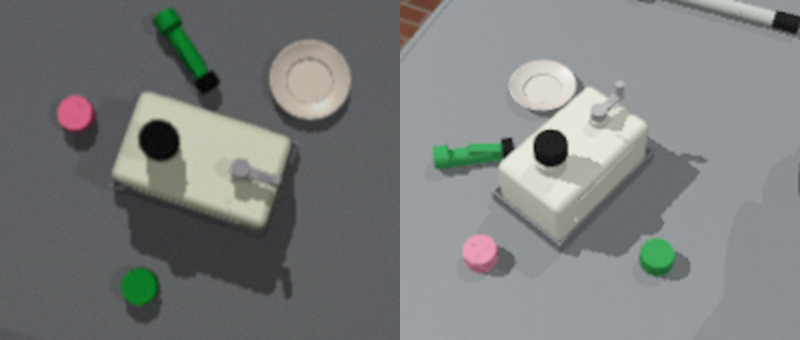

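The top picture shows the black cap at (270,200), the lever hub at (310,213) and the post at about (328,219). The lever points roughly away from the cap. The green and pink caps are look-alikes. Next I'll refine the positions using depth.

```bash
cat > meas.py <<'E'
from h import *
np.set_printoptions(precision=4,suppress=True)
def cloud(c):
    K=np.array([[c["fx"],0,c["cx"]],[0,c["fy"],c["cy"]],[0,0,1.]])
    v,u=np.mgrid[:400,:640]; n=cv2.undistortPoints(np.stack([u.ravel(),v.ravel()],1).astype(float)[:,None],K,np.array(c["dist_coeffs"],float))[:,0]
    T=np.array(c["world_from_camera"]); d=c["depth"].ravel()[:,None]
    P=(np.c_[n[:,0],-n[:,1],-np.ones(len(n))]*d)@T[:3,:3].T+T[:3,3]
    P[d[:,0]==0]=9; return P.reshape(400,640,3)
def measure(names=("top","side")):
    out={}
    for n in names:
        c=env.read_camera(n); P=cloud(c); g=c["frame"].max(2)
        roi=(abs(P[...,0]-.54)<.13)&(abs(P[...,1]-.06)<.16)
        m=roi&(abs(P[...,2]-.1)<.006)&(g>90)
        print(n,"top rect",cv2.minAreaRect(P[m][:,:2].astype(np.float32)),m.sum(), np.median(P[m][:,2]))
        m=roi&(P[...,2]>.149)&(P[...,2]<.162)&(g<60)
        Q=P[m]; print(" cap",cv2.minEnclosingCircle(Q[:,:2].astype(np.float32)),Q.mean(0),m.sum())
        m=roi&(P[...,2]>.108)&(P[...,2]<.16)&(np.hypot(P[...,0]-.53,P[...,1]-.014)<.075)&(g>60)
        print(" lever",P[m].mean(0),m.sum()); 
        h=m&(P[...,2]>.138); print(" post>.138",P[h].mean(0),h.sum())
        for k,z in(("vent_pivot",.12),("vent_post",.136),("cap_center",.141)):
            for L in env.landmark_of(c,k)[:3]:
                p=L["position"][::-1]; print("  ",k,round(L["score"],2),at_z(c,p,z)[:2])
        out[n]=c
    return out
E
python3 -c "
from meas import *
C=measure()
save(C['side'],'lev.png',(270,160,390,260),5)"
```

```text
top top rect ((0.5395269989967346, 0.0637526661157608), (0.21718686819076538, 0.1275416761636734), 72.69255065917969) 3121 0.09898964375315067
 cap ((0.554530918598175, 0.11548035591840744), 0.02427516132593155) [0.5542 0.1146 0.1545] 282
 lever [ 0.5166 -0.0047  0.1292] 185
 post>.138 [ 0.5073 -0.0342  0.1489] 25
   vent_pivot 0.97 [0.5248 0.017 ]
   vent_post 0.5 [ 0.5096 -0.0378]
   cap_center 0.87 [0.5831 0.2266]
   cap_center 0.72 [0.378  0.1286]
   cap_center 0.64 [0.5529 0.1143]
side top rect ((0.5411338806152344, 0.0685632973909378), (0.2134273648262024, 0.12335249781608582), 72.95003509521484) 1548 0.09653438288634913
 cap ((0.5566197037696838, 0.12077777087688446), 0.025059012696146965) [0.5555 0.1212 0.1519] 171
 lever [ 0.5175 -0.0005  0.1251] 149
 post>.138 [ 0.5088 -0.0285  0.1451] 18
   vent_pivot 0.84 [0.5265 0.0103]
   vent_pivot 0.3 [ 0.5079 -0.0396]
   vent_pivot 0.24 [0.5601 0.1204]
   vent_post 0.71 [ 0.5056 -0.0291]
   vent_post 0.5 [0.554  0.1208]
   cap_center 0.83 [0.3526 0.2155]
   cap_center 0.81 [0.5697 0.2924]
   cap_center 0.59 [0.5398 0.1358]
```

View pics/lev.png

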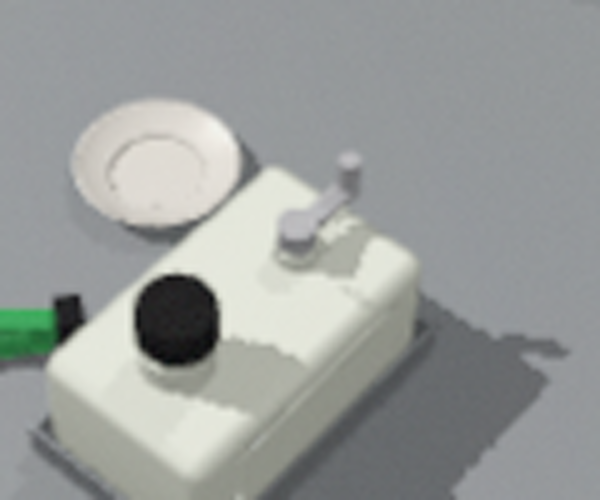

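```bash
cat > go.py <<'E'
import sys
from h import *
def go(*targets):
    s=env.state(); p=s["eef_pos"]; y=s["ee_rot"][2]
    print("t",round(s["clock"],2),"tcp",p.round(4),"rot",s["ee_rot"].round(3),"F",s["contact_force"].round(1),"j6",s["joint_positions"].round(2)[5],"open",round(s["opening"],4))
    for X,Y,Z,W in targets:
        d=np.array([X,Y,Z])-p
        print(dict(dx=round(d[0]*np.cos(y)+d[1]*np.sin(y),4),dy=round(d[0]*np.sin(y)-d[1]*np.cos(y),4),dz=round(-d[2],4),spin=round(-(W-y),3)))
E
python3 -c "
from go import *
go((.508,-.031,.248,1.24),(.508,-.031,.20,1.24),(.508,-.031,.149,1.24))"
```

```text
t 1.4 tcp [ 0.1294 -0.483   0.2483] rot [ 3.142 -0.     0.262] F [-0.  -0.4 -0.4] j6 1.57 open 0.0852
{'dx': np.float64(0.4827), 'dy': np.float64(-0.3386), 'dz': np.float64(0.0003), 'spin': np.float64(-0.978)}
{'dx': np.float64(0.4827), 'dy': np.float64(-0.3386), 'dz': np.float64(0.0483), 'spin': np.float64(-0.978)}
{'dx': np.float64(0.4827), 'dy': np.float64(-0.3386), 'dz': np.float64(0.0993), 'spin': np.float64(-0.978)}
```

{"api": "carry_out", "payload": {"targets": [{"hand": 0, "dx": 0.483, "dy": -0.339, "dz": 0, "spin": -0.978}, {"hand": 0, "dx": 0.483, "dy": -0.339, "dz": 0, "spin": -0.978}, {"hand": 0, "dx": 0.483, "dy": -0.339, "dz": 0, "spin": -0.978}, {"hand": 0, "dx": 0.483, "dy": -0.339, "dz": 0, "spin": -0.978}, {"hand": 0, "dx": 0.483, "dy": -0.339, "dz": 0, "spin": -0.978}, {"hand": 0, "dx": 0.483, "dy": -0.339, "dz": 0, "spin": -0.978}, {"hand": 0, "dx": 0.483, "dy": -0.339, "dz": 0, "spin": -0.978}, {"hand": 0, "dx": 0.483, "dy": -0.339, "dz": 0, "spin": -0.978}, {"hand": 0, "dx": 0.483, "dy": -0.339, "dz": 0, "spin": -0.978}, {"hand": 0, "dx": 0.483, "dy": -0.339, "dz": 0, "spin": -0.978}, {"hand": 0, "dx": 0.483, "dy": -0.339, "dz": 0, "spin": -0.978}, {"hand": 0, "dx": 0.483, "dy": -0.339, "dz": 0, "spin": -0.978}, {"hand": 0, "dx": 0.483, "dy": -0.339, "dz": 0, "spin": -0.978}, {"hand": 0, "dx": 0.483, "dy": -0.339, "dz": 0, "spin": -0.978}, {"hand": 0, "dx": 0.483, "dy": -0.339, "dz": 0, "spin": -0.978}, {"hand": 0, "dx": 0.483, "dy": -0.339, "dz": 0, "spin": -0.978}, {"hand": 0, "dx": 0.483, "dy": -0.339, "dz": 0, "spin": -0.978}, {"hand": 0, "dx": 0.483, "dy": -0.339, "dz": 0, "spin": -0.978}]}}

```text
clock: 2.9
eef_pos: [0.5076, -0.0314, 0.2484]
ee_rot: [-3.141, 0.0, 1.239]
contact_force: [0.7, -1.0, -0.6]
opening: 0.0853
```

```bash
python3 -c "
from go import *
go((.508,-.031,.149,1.24))
c=env.read_camera('side'); save(c,'a.png',(230,100,430,250),4)"
```

```text
t 2.9 tcp [ 0.5076 -0.0314  0.2484] rot [-3.141  0.     1.239] F [ 0.7 -1.  -0.6] j6 1.84 open 0.0853
{'dx': np.float64(0.0005), 'dy': np.float64(0.0003), 'dz': np.float64(0.0994), 'spin': np.float64(-0.001)}
```

View pics/a.png

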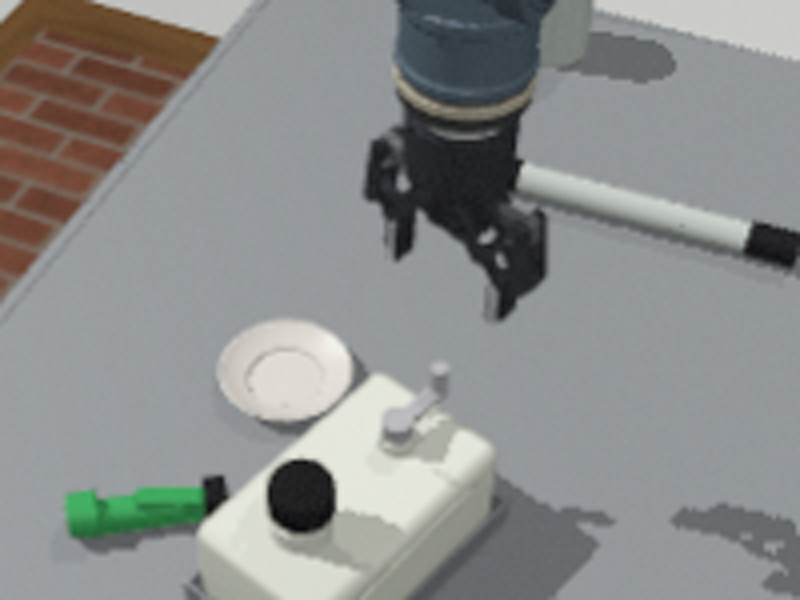

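The post at crop (440,370) lies below the open jaws. Next: go down and close.

{"api": "carry_out", "payload": {"targets": [{"hand": 0, "dx": 0, "dy": 0, "dz": 0.04, "spin": 0}, {"hand": 0, "dx": 0, "dy": 0, "dz": 0.07, "spin": 0}, {"hand": 0, "dx": 0, "dy": 0, "dz": 0.09, "spin": 0}, {"hand": 0, "dx": 0, "dy": 0, "dz": 0.099, "spin": 0}, {"hand": 0, "dx": 0, "dy": 0, "dz": 0.099, "spin": 0}, {"hand": 255, "dx": 0, "dy": 0, "dz": 0.099, "spin": 0}, {"hand": 255, "dx": 0, "dy": 0, "dz": 0.099, "spin": 0}, {"hand": 255, "dx": 0, "dy": 0, "dz": 0.099, "spin": 0}, {"hand": 255, "dx": 0, "dy": 0, "dz": 0.099, "spin": 0}, {"hand": 255, "dx": 0, "dy": 0, "dz": 0.099, "spin": 0}, {"hand": 255, "dx": 0, "dy": 0, "dz": 0.099, "spin": 0}, {"hand": 255, "dx": 0, "dy": 0, "dz": 0.099, "spin": 0}, {"hand": 255, "dx": 0, "dy": 0, "dz": 0.099, "spin": 0}, {"hand": 255, "dx": 0, "dy": 0, "dz": 0.099, "spin": 0}], "force": 25}}

```text
clock: 4.12
eef_pos: [0.5085, -0.0306, 0.1497]
ee_rot: [3.141, -0.0, 1.24]
contact_force: [-0.2, -2.6, 6.3]
opening: 0.0129
```

```bash
python3 -c "
from go import *
pv=np.array([.5237,.0135]); s=env.state(); p=s['eef_pos']
v=p[:2]-pv; print('r',np.hypot(*v))
a0=np.arctan2(v[1],v[0]); a1=np.radians(72.8)+np.pi/2-0; print(np.degrees(a0),np.degrees(a1))
a0%=2*np.pi
W0=s['ee_rot'][2]
go(*[(pv[0]+.048*np.cos(a),pv[1]+.048*np.sin(a),p[2],W0-(a0-a)*.67) for a in np.linspace(a0,a1,16)[1:]])"
```

```text
r 0.04663512015260099
-108.9704494225699 162.8
t 4.12 tcp [ 0.5085 -0.0306  0.1497] rot [ 3.141 -0.     1.24 ] F [-0.2 -2.6  6.3] j6 1.84 open 0.0129
{'dx': np.float64(-0.0011), 'dy': np.float64(-0.0049), 'dz': np.float64(-0.0), 'spin': np.float64(0.069)}
{'dx': np.float64(-0.0004), 'dy': np.float64(-0.0098), 'dz': np.float64(-0.0), 'spin': np.float64(0.138)}
{'dx': np.float64(0.0009), 'dy': np.float64(-0.0146), 'dz': np.float64(-0.0), 'spin': np.float64(0.206)}
{'dx': np.float64(0.0026), 'dy': np.float64(-0.0192), 'dz': np.float64(-0.0), 'spin': np.float64(0.275)}
{'dx': np.float64(0.0048), 'dy': np.float64(-0.0236), 'dz': np.float64(-0.0), 'spin': np.float64(0.344)}
{'dx': np.float64(0.0075), 'dy': np.float64(-0.0277), 'dz': np.float64(-0.0), 'spin': np.float64(0.413)}
{'dx': np.float64(0.0105), 'dy': np.float64(-0.0316), 'dz': np.float64(-0.0), 'spin': np.float64(0.481)}
{'dx': np.float64(0.0139), 'dy': np.float64(-0.0351), 'dz': np.float64(-0.0), 'spin': np.float64(0.55)}
{'dx': np.float64(0.0177), 'dy': np.float64(-0.0383), 'dz': np.float64(-0.0), 'spin': np.float64(0.619)}
{'dx': np.float64(0.0218), 'dy': np.float64(-0.0411), 'dz': np.float64(-0.0), 'spin': np.float64(0.688)}
{'dx': np.float64(0.0261), 'dy': np.float64(-0.0434), 'dz': np.float64(-0.0), 'spin': np.float64(0.757)}
{'dx': np.float64(0.0307), 'dy': np.float64(-0.0453), 'dz': np.float64(-0.0), 'spin': np.float64(0.825)}
{'dx': np.float64(0.0354), 'dy': np.float64(-0.0467), 'dz': np.float64(-0.0), 'spin': np.float64(0.894)}
{'dx': np.float64(0.0402), 'dy': np.float64(-0.0476), 'dz': np.float64(-0.0), 'spin': np.float64(0.963)}
{'dx': np.float64(0.0452), 'dy': np.float64(-0.048), 'dz': np.float64(-0.0), 'spin': np.float64(1.032)}
```

{"api": "carry_out", "payload": {"targets": [{"hand": 255, "dx": -0.0005, "dy": -0.0049, "dz": 0, "spin": 0.069}, {"hand": 255, "dx": 0, "dy": -0.0098, "dz": 0, "spin": 0.138}, {"hand": 255, "dx": 0.001, "dy": -0.0146, "dz": 0, "spin": 0.206}, {"hand": 255, "dx": 0.0026, "dy": -0.0192, "dz": 0, "spin": 0.275}, {"hand": 255, "dx": 0.0048, "dy": -0.0236, "dz": 0, "spin": 0.344}, {"hand": 255, "dx": 0.0075, "dy": -0.0277, "dz": 0, "spin": 0.413}, {"hand": 255, "dx": 0.0105, "dy": -0.0316, "dz": 0, "spin": 0.481}, {"hand": 255, "dx": 0.0139, "dy": -0.0351, "dz": 0, "spin": 0.55}, {"hand": 255, "dx": 0.0177, "dy": -0.0383, "dz": 0, "spin": 0.619}]}}

```text
clock: 4.87
eef_pos: [0.4796, -0.0008, 0.1499]
ee_rot: [3.14, -0.004, 0.618]
contact_force: [12.7, 1.4, -4.1]
opening: 0.0127
```

```bash
python3 -c "
from go import *
pv=np.array([.5237,.0135]); s=env.state(); p=s['eef_pos']
v=p[:2]-pv; print('r',np.hypot(*v))
a0=np.arctan2(v[1],v[0])%(2*np.pi); a1=np.radians(162.8); print(np.degrees(a0),np.degrees(a1))
W0=s['ee_rot'][2]
go(*[(pv[0]+.048*np.cos(a),pv[1]+.048*np.sin(a),p[2],W0-(a0-a)*.67) for a in np.linspace(a0,a1,7)[1:]])"
```

```text
r 0.04633678862480497
197.98477290830314 162.80000000000004
t 4.87 tcp [ 0.4796 -0.0008  0.1499] rot [ 3.14  -0.004  0.618] F [12.7  1.4 -4.1] j6 2.52 open 0.0127
{'dx': np.float64(0.0001), 'dy': np.float64(-0.0051), 'dz': np.float64(-0.0), 'spin': np.float64(0.069)}
{'dx': np.float64(0.0023), 'dy': np.float64(-0.0095), 'dz': np.float64(-0.0), 'spin': np.float64(0.137)}
{'dx': np.float64(0.0049), 'dy': np.float64(-0.0137), 'dz': np.float64(-0.0), 'spin': np.float64(0.206)}
{'dx': np.float64(0.0079), 'dy': np.float64(-0.0175), 'dz': np.float64(-0.0), 'spin': np.float64(0.274)}
{'dx': np.float64(0.0113), 'dy': np.float64(-0.0211), 'dz': np.float64(-0.0), 'spin': np.float64(0.343)}
{'dx': np.float64(0.0151), 'dy': np.float64(-0.0243), 'dz': np.float64(-0.0), 'spin': np.float64(0.411)}
```

{"api": "carry_out", "payload": {"targets": [{"hand": 255, "dx": 0.001, "dy": -0.0045, "dz": 0, "spin": 0.069}, {"hand": 255, "dx": 0.003, "dy": -0.009, "dz": 0, "spin": 0.137}, {"hand": 255, "dx": 0.0058, "dy": -0.013, "dz": 0, "spin": 0.206}, {"hand": 255, "dx": 0.0088, "dy": -0.0168, "dz": 0, "spin": 0.274}, {"hand": 255, "dx": 0.012, "dy": -0.0204, "dz": 0, "spin": 0.343}, {"hand": 255, "dx": 0.0158, "dy": -0.0236, "dz": 0, "spin": 0.411}, {"hand": 255, "dx": 0.0158, "dy": -0.0236, "dz": 0, "spin": 0.411}, {"hand": 255, "dx": 0.0158, "dy": -0.0236, "dz": 0, "spin": 0.411}]}}

```text
clock: 5.53
eef_pos: [0.4795, 0.0269, 0.1499]
ee_rot: [3.14, -0.005, 0.209]
contact_force: [17.9, -3.2, -7.4]
opening: 0.0126
```

```bash
python3 -c "
from go import *
s=env.state(); p=s['eef_pos']; v=p[:2]-[.5237,.0135]; print(np.hypot(*v),np.degrees(np.arctan2(v[1],v[0])))
go((p[0],p[1],.25,1.0))
from meas import measure
c=measure()
save(c['side'],'b.png',(260,140,380,230),6)"
```

```text
0.04619384576172605 163.10531132363727
t 5.53 tcp [0.4795 0.0269 0.1499] rot [ 3.14  -0.005  0.209] F [17.9 -3.2 -7.4] j6 2.99 open 0.0126
{'dx': np.float64(0.0), 'dy': np.float64(0.0), 'dz': np.float64(-0.1001), 'spin': np.float64(-0.791)}
top top rect ((0.0, 0.0), (0.0, 0.0), 0.0) 0 nan
 cap ((0.0, 0.0), 0.0) [nan nan nan] 0
 lever [nan nan nan] 0
 post>.138 [nan nan nan] 0
   cap_center 0.56 [0.5801 0.2241]
side top rect ((0.5400786995887756, 0.0687912181019783), (0.213837131857872, 0.12533685564994812), 73.50260162353516) 1464 0.0966123813276879
 cap ((0.5197082161903381, 0.09458671510219574), 0.06877110153436661) [0.553  0.1194 0.1521] 175
 lever [0.5106 0.0254 0.1256] 112
 post>.138 [0.476  0.0466 0.1451] 13
   vent_pivot 0.78 [0.5256 0.0226]
   vent_post 0.54 [0.4719 0.0278]
   cap_center 0.82 [0.5667 0.3005]
   cap_center 0.75 [0.5565 0.1168]
   cap_center 0.5 [0.3544 0.2176]
  return _methods._mean(a, axis=axis, dtype=dtype,
  ret = ret.dtype.type(ret / rcount)
meas.py:17: RuntimeWarning: Mean of empty slice.
  Q=P[m]; print(" cap",cv2.minEnclosingCircle(Q[:,:2].astype(np.float32)),Q.mean(0),m.sum())
  ret = um.true_divide(
meas.py:19: RuntimeWarning: Mean of empty slice.
  print(" lever",P[m].mean(0),m.sum());
meas.py:20: RuntimeWarning: Mean of empty slice.
  h=m&(P[...,2]>.138); print(" post>.138",P[h].mean(0),h.sum())
```

View pics/b.png

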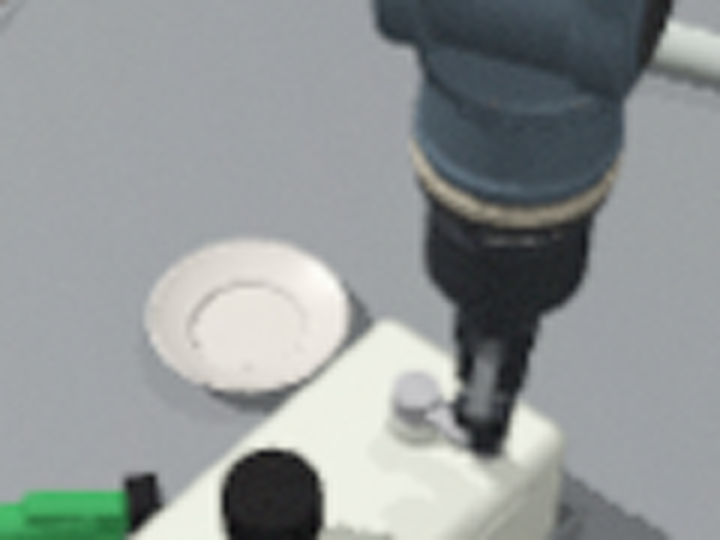

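{"api": "carry_out", "payload": {"targets": [{"hand": 255, "dx": 0.0013, "dy": 0, "dz": 0, "spin": 0}, {"hand": 255, "dx": 0.0013, "dy": 0, "dz": 0, "spin": 0}, {"hand": 0, "dx": 0.0013, "dy": 0, "dz": 0, "spin": 0}, {"hand": 0, "dx": 0.0013, "dy": 0, "dz": 0, "spin": 0}, {"hand": 0, "dx": 0.0013, "dy": 0, "dz": 0, "spin": 0}, {"hand": 0, "dx": 0.0013, "dy": 0, "dz": 0, "spin": 0}, {"hand": 0, "dx": 0.0013, "dy": 0, "dz": 0, "spin": 0}, {"hand": 0, "dx": 0.0013, "dy": 0, "dz": -0.03, "spin": 0}, {"hand": 0, "dx": 0, "dy": 0, "dz": -0.06, "spin": 0}, {"hand": 0, "dx": 0, "dy": 0, "dz": -0.09, "spin": 0}, {"hand": 0, "dx": -0.05, "dy": 0.05, "dz": -0.1, "spin": -0.4}, {"hand": 0, "dx": -0.05, "dy": 0.2, "dz": -0.1, "spin": -0.4}, {"hand": 0, "dx": -0.05, "dy": 0.2, "dz": -0.1, "spin": -0.4}, {"hand": 0, "dx": -0.05, "dy": 0.2, "dz": -0.1, "spin": -0.4}, {"hand": 0, "dx": -0.05, "dy": 0.2, "dz": -0.1, "spin": -0.4}, {"hand": 0, "dx": -0.05, "dy": 0.2, "dz": -0.1, "spin": -0.4}, {"hand": 0, "dx": -0.05, "dy": 0.2, "dz": -0.1, "spin": -0.4}]}}

```text
clock: 7.35
eef_pos: [0.4695, -0.1826, 0.249]
ee_rot: [3.141, 0.001, 0.606]
contact_force: [0.4, 0.4, -0.0]
opening: 0.0852
```

Run:
```python
from meas import *
from go import go
go((.556,.119,.25,.6))
C=measure()
a=C['top']['frame'][160:260,230:350,::-1]; b=C['side']['frame'][170:270,260,:] if 0 else C['side']['frame'][165:265,270:390,::-1]
cv2.imwrite("pics/c.png",np.hstack([cv2.resize(x,None,fx=3.3,fy=3.3,interpolation=2) for x in(a,b)]))
```

```text
t 7.35 tcp [ 0.4695 -0.1826  0.249 ] rot [3.141 0.001 0.606] F [ 0.4  0.4 -0. ] j6 2.17 open 0.0852
{'dx': np.float64(0.2429), 'dy': np.float64(-0.1986), 'dz': np.float64(-0.001), 'spin': np.float64(0.006)}
top top rect ((0.5398785471916199, 0.06338616460561752), (0.2150162309408188, 0.1272442489862442), 72.74734497070312) 3104 0.09905206681757833
 cap ((0.55441814661026, 0.11469515413045883), 0.024216754361987114) [0.5542 0.1143 0.1546] 281
 lever [0.5069 0.016  0.1293] 183
 post>.138 [0.4778 0.0269 0.1494] 24
   vent_pivot 0.74 [0.5215 0.0101]
   vent_pivot 0.4 [0.4933 0.4016]
   vent_post 0.43 [0.4772 0.0268]
   vent_post 0.26 [0.6801 0.087 ]
   cap_center 0.76 [0.5833 0.2217]
   cap_center 0.74 [0.5551 0.1203]
   cap_center 0.6 [0.3779 0.1319]
side top rect ((0.5406851768493652, 0.0688234195113182), (0.21412670612335205, 0.12444083392620087), 73.09379577636719) 1495 0.0965904823368211
 cap ((0.5564234852790833, 0.12150144577026367), 0.024713456630706787) [0.5556 0.1215 0.1521] 176
 lever [0.506  0.0246 0.1254] 151
 post>.138 [0.4796 0.0324 0.1445] 20
   cap_center 0.85 [0.5658 0.2988]
   cap_center 0.61 [0.3503 0.2141]
   cap_center 0.55 [0.5554 0.1203]
```

View pics/c.png

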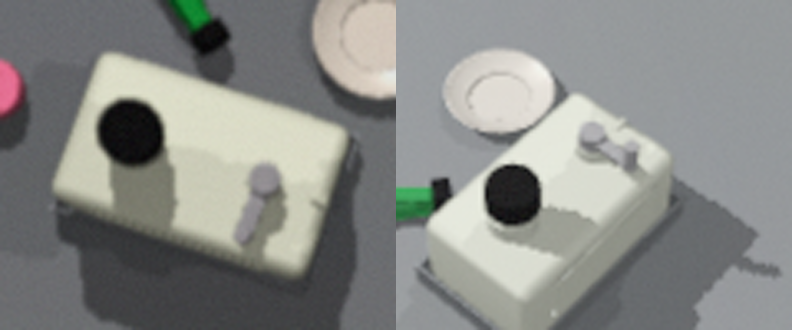

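The lever now stands square across: the post is at crop (247,240) and the hub at (265,180). Measured angles are 90–93° from the two cameras and about 90° from the TCP. Next is the cap.

{"api": "carry_out", "payload": {"targets": [{"hand": 0, "dx": 0.242, "dy": -0.1975, "dz": 0, "spin": 0}, {"hand": 0, "dx": 0.242, "dy": -0.1975, "dz": 0, "spin": 0}, {"hand": 0, "dx": 0.242, "dy": -0.1975, "dz": 0, "spin": 0}, {"hand": 0, "dx": 0.242, "dy": -0.1975, "dz": 0, "spin": 0}, {"hand": 0, "dx": 0.242, "dy": -0.1975, "dz": 0, "spin": 0}, {"hand": 0, "dx": 0.242, "dy": -0.1975, "dz": 0, "spin": 0}, {"hand": 0, "dx": 0.242, "dy": -0.1975, "dz": 0, "spin": 0}, {"hand": 0, "dx": 0.242, "dy": -0.1975, "dz": 0, "spin": 0}, {"hand": 0, "dx": 0.242, "dy": -0.1975, "dz": 0, "spin": 0}, {"hand": 0, "dx": 0.242, "dy": -0.1975, "dz": 0, "spin": 0}, {"hand": 0, "dx": 0.242, "dy": -0.1975, "dz": 0, "spin": 0}, {"hand": 0, "dx": 0.242, "dy": -0.1975, "dz": 0.03, "spin": 0}, {"hand": 0, "dx": 0.242, "dy": -0.1975, "dz": 0.06, "spin": 0}, {"hand": 0, "dx": 0.242, "dy": -0.1975, "dz": 0.085, "spin": 0}, {"hand": 0, "dx": 0.242, "dy": -0.1975, "dz": 0.1, "spin": 0}, {"hand": 0, "dx": 0.242, "dy": -0.1975, "dz": 0.11, "spin": 0}, {"hand": 0, "dx": 0.242, "dy": -0.1975, "dz": 0.11, "spin": 0}]}}

```text
clock: 9.17
eef_pos: [0.5538, 0.1205, 0.1378]
ee_rot: [-3.141, 0.002, 0.609]
contact_force: [-1.1, 0.0, -1.1]
opening: 0.0854
```

Run:
```python
from h import *
from go import go
go((.5555,.1175,.139,.6))
c=env.read_camera('side'); save(c,'d.png',(250,150,370,250),6)
```

```text
t 9.17 tcp [0.5538 0.1205 0.1378] rot [-3.141e+00  2.000e-03  6.090e-01] F [-1.1  0.  -1.1] j6 2.75 open 0.0854
{'dx': np.float64(-0.0003), 'dy': np.float64(0.0034), 'dz': np.float64(-0.0012), 'spin': np.float64(0.009)}
```

View pics/d.png

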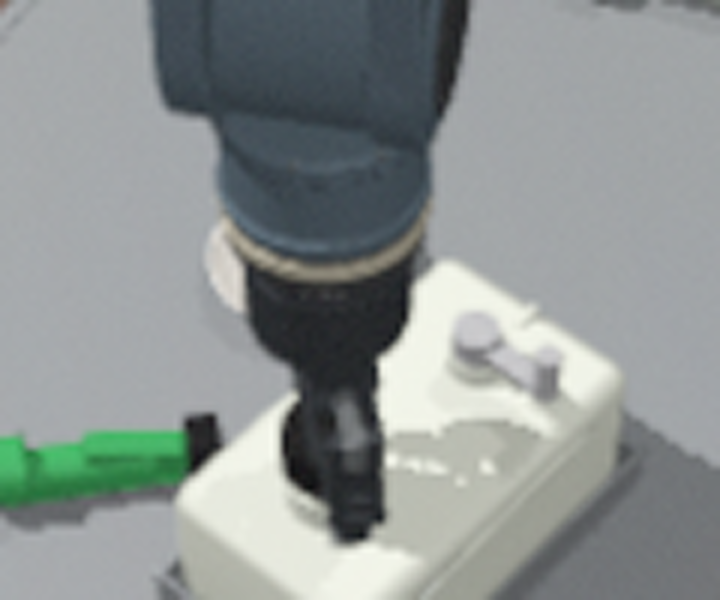

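The jaws straddle the cap at crop (310,450). Next I'll correct the 3 mm offset and close gently.

{"api": "carry_out", "payload": {"targets": [{"hand": 0, "dx": 0, "dy": 0.003, "dz": -0.001, "spin": 0}, {"hand": 0, "dx": 0, "dy": 0.003, "dz": -0.001, "spin": 0}, {"hand": 255, "dx": 0, "dy": 0.003, "dz": -0.001, "spin": 0}, {"hand": 255, "dx": 0, "dy": 0.003, "dz": -0.001, "spin": 0}, {"hand": 255, "dx": 0, "dy": 0.003, "dz": -0.001, "spin": 0}, {"hand": 255, "dx": 0, "dy": 0.003, "dz": -0.001, "spin": 0}, {"hand": 255, "dx": 0, "dy": 0.003, "dz": -0.001, "spin": 0}, {"hand": 255, "dx": 0, "dy": 0.003, "dz": -0.001, "spin": 0}, {"hand": 255, "dx": 0, "dy": 0.003, "dz": -0.001, "spin": 0}], "force": 25}}

```text
clock: 9.97
eef_pos: [0.5575, 0.1182, 0.1411]
ee_rot: [3.139, -0.001, 0.609]
contact_force: [3.6, -8.6, 5.2]
opening: 0.0488
```

```bash
python3 -c "
from go import *
go((.5555,.1175,.139,.6)); s=env.state(); y=s['ee_rot'][2]; F=s['contact_force']; print(F[0]*np.cos(y)+F[1]*np.sin(y), F[0]*np.sin(y)-F[1]*np.cos(y),s['torque'])"
```

```text
t 9.97 tcp [0.5575 0.1182 0.1411] rot [ 3.139e+00 -1.000e-03  6.090e-01] F [ 3.6 -8.6  5.2] j6 2.74 open 0.0488
{'dx': np.float64(-0.0021), 'dy': np.float64(-0.0006), 'dz': np.float64(0.0021), 'spin': np.float64(0.009)}
-1.9260421508550163 9.118596803792071 [-1.79074041 -0.70065263  0.06824684]
```

{"api": "carry_out", "payload": {"targets": [{"hand": 255, "dx": 0, "dy": 0.0008, "dz": 0, "spin": 0}, {"hand": 255, "dx": 0, "dy": 0.0008, "dz": 0, "spin": 0}, {"hand": 255, "dx": 0, "dy": 0.0008, "dz": 0.002, "spin": 0}, {"hand": 255, "dx": 0, "dy": 0.0008, "dz": 0.004, "spin": 0}, {"hand": 255, "dx": 0, "dy": 0.0008, "dz": 0.006, "spin": 0}, {"hand": 255, "dx": 0, "dy": 0.0008, "dz": 0.008, "spin": 0}, {"hand": 255, "dx": 0, "dy": 0.0008, "dz": 0.008, "spin": 0}, {"hand": 255, "dx": 0, "dy": 0.0008, "dz": 0.008, "spin": 0}], "force": 80}}

```text
clock: 10.63
eef_pos: [0.5578, 0.118, 0.1348]
ee_rot: [3.139, -0.002, 0.609]
contact_force: [-9.3, -9.6, 33.8]
opening: 0.0475
```

```bash
python3 -c "
from go import *
go((.5555,.1175,.139,.6)); s=env.state(); y=s['ee_rot'][2]; F=s['contact_force']; print(F[0]*np.cos(y)+F[1]*np.sin(y), F[0]*np.sin(y)-F[1]*np.cos(y),s['torque'])"
```

```text
t 10.63 tcp [0.5578 0.118  0.1348] rot [ 3.139e+00 -2.000e-03  6.090e-01] F [-9.3 -9.6 33.8] j6 2.74 open 0.0475
{'dx': np.float64(-0.0022), 'dy': np.float64(-0.0009), 'dz': np.float64(-0.0042), 'spin': np.float64(0.009)}
-13.083161139581179 2.5509962044007493 [-1.51814179  1.90745574  0.10857358]
```

{"api": "carry_out", "payload": {"targets": [{"hand": 255, "dx": -0.001, "dy": 0, "dz": -0.001, "spin": 0}, {"hand": 255, "dx": -0.001, "dy": 0, "dz": -0.001, "spin": -0.08}, {"hand": 255, "dx": -0.001, "dy": 0, "dz": -0.001, "spin": -0.16}, {"hand": 255, "dx": -0.001, "dy": 0, "dz": -0.001, "spin": -0.24}, {"hand": 255, "dx": -0.001, "dy": 0, "dz": -0.001, "spin": -0.32}, {"hand": 255, "dx": -0.001, "dy": 0, "dz": -0.001, "spin": -0.4}, {"hand": 255, "dx": -0.001, "dy": 0, "dz": -0.001, "spin": -0.4}]}}

```text
clock: 11.22
eef_pos: [0.5573, 0.1184, 0.1349]
ee_rot: [3.14, -0.003, 1.015]
contact_force: [-0.0, 0.7, 17.0]
opening: 0.0479
```

```bash
python3 -c "
from go import *
go((.5555,.1175,.139,.6)); s=env.state(); y=s['ee_rot'][2]; F=s['contact_force']; print(F[0]*np.cos(y)+F[1]*np.sin(y), F[0]*np.sin(y)-F[1]*np.cos(y),s['torque'])"
```

```text
t 11.22 tcp [0.5573 0.1184 0.1349] rot [ 3.140e+00 -3.000e-03  1.015e+00] F [-0.   0.7 17. ] j6 2.34 open 0.0479
{'dx': np.float64(-0.0018), 'dy': np.float64(-0.0011), 'dz': np.float64(-0.0041), 'spin': np.float64(0.415)}
0.5685378083261989 -0.39285152497763143 [0.19301373 0.17364669 0.05889504]
```

{"api": "carry_out", "payload": {"targets": [{"hand": 255, "dx": 0, "dy": 0, "dz": 0, "spin": -0.08}, {"hand": 255, "dx": 0, "dy": 0, "dz": 0, "spin": -0.16}, {"hand": 255, "dx": 0, "dy": 0, "dz": 0, "spin": -0.24}, {"hand": 255, "dx": 0, "dy": 0, "dz": 0, "spin": -0.32}, {"hand": 255, "dx": 0, "dy": 0, "dz": 0, "spin": -0.4}, {"hand": 255, "dx": 0, "dy": 0, "dz": 0, "spin": -0.48}, {"hand": 255, "dx": 0, "dy": 0, "dz": 0, "spin": -0.56}, {"hand": 255, "dx": 0, "dy": 0, "dz": 0, "spin": -0.64}, {"hand": 255, "dx": 0, "dy": 0, "dz": 0, "spin": -0.74}, {"hand": 255, "dx": 0, "dy": 0, "dz": 0, "spin": -0.74}, {"hand": 255, "dx": 0, "dy": 0, "dz": 0, "spin": -0.74}]}}

```text
clock: 12.13
eef_pos: [0.5574, 0.1184, 0.135]
ee_rot: [3.138, -0.001, 1.751]
contact_force: [-0.6, 1.1, 17.5]
opening: 0.0474
```

```bash
python3 -c "
from go import *
go((.5573,.1184,.2211,1.75)); s=env.state(); y=s['ee_rot'][2]; F=s['contact_force']; print(F[0]*np.cos(y)+F[1]*np.sin(y), F[0]*np.sin(y)-F[1]*np.cos(y),s['torque'])"
```

```text
t 12.13 tcp [0.5574 0.1184 0.135 ] rot [ 3.138e+00 -1.000e-03  1.751e+00] F [-0.6  1.1 17.5] j6 1.6 open 0.0474
{'dx': np.float64(-0.0), 'dy': np.float64(-0.0001), 'dz': np.float64(-0.0861), 'spin': np.float64(0.001)}
1.1504394238720566 -0.4074634825215762 [0.05611012 0.28801088 0.15121481]
```

{"api": "carry_out", "payload": {"targets": [{"hand": 255, "dx": 0, "dy": 0, "dz": -0.004, "spin": 0}, {"hand": 255, "dx": 0, "dy": 0, "dz": -0.008, "spin": 0}, {"hand": 255, "dx": 0, "dy": 0, "dz": -0.012, "spin": 0}, {"hand": 255, "dx": 0, "dy": 0, "dz": -0.016, "spin": 0}, {"hand": 255, "dx": 0, "dy": 0, "dz": -0.016, "spin": 0}]}}

```text
clock: 12.55
eef_pos: [0.5563, 0.118, 0.1499]
ee_rot: [3.141, -0.0, 1.75]
contact_force: [-0.1, 1.2, -0.3]
opening: 0.0478
```

```bash
python3 -c "
from go import *
go((.5573,.1184,.2215,1.75))"
```

```text
t 12.55 tcp [0.5563 0.118  0.1499] rot [ 3.141 -0.     1.75 ] F [-0.1  1.2 -0.3] j6 1.6 open 0.0478
{'dx': np.float64(0.0002), 'dy': np.float64(0.001), 'dz': np.float64(-0.0716), 'spin': np.float64(-0.0)}
```

Free, with no resisting force. Now the rest of the lift.

{"api": "carry_out", "payload": {"targets": [{"hand": 255, "dx": 0, "dy": 0.0005, "dz": -0.02, "spin": 0}, {"hand": 255, "dx": 0, "dy": 0.0005, "dz": -0.04, "spin": 0}, {"hand": 255, "dx": 0, "dy": 0.001, "dz": -0.06, "spin": 0}, {"hand": 255, "dx": 0, "dy": 0.001, "dz": -0.0716, "spin": 0}, {"hand": 255, "dx": 0, "dy": 0.001, "dz": -0.0716, "spin": 0}, {"hand": 255, "dx": 0, "dy": 0.001, "dz": -0.0716, "spin": 0}, {"hand": 255, "dx": 0, "dy": 0.001, "dz": -0.0716, "spin": 0}]}}

```text
clock: 13.13
eef_pos: [0.5568, 0.118, 0.2197]
ee_rot: [-3.14, -0.0, 1.75]
contact_force: [-0.3, -0.4, -0.6]
opening: 0.0476
```

```bash
python3 - <<'E' 2>/dev/null
from meas import *
from go import go
go((.5573,.1184,.2215,1.75))
C=measure(("side",)); c=C["side"]; P=cloud(c)
save(c,'e.png',(230,110,390,230),5)
m=(np.hypot(P[...,0]-.5565,P[...,1]-.118)<.035)&(P[...,2]>.19)&(P[...,2]<.26)&(c["frame"].max(2)<60)
print(np.percentile(P[m][:,2],[1,5,50,95,99]))
c=env.read_camera("top")
for k in ("saucer","nozzle","fork","pump"):
    for L in env.landmark_of(c,k)[:1]: print(k,at_z(c,L["position"][::-1],0)[:2])
E
```

```text
t 13.13 tcp [0.5568 0.118  0.2197] rot [-3.14 -0.    1.75] F [-0.3 -0.4 -0.6] j6 1.6 open 0.0476
{'dx': np.float64(0.0003), 'dy': np.float64(0.0006), 'dz': np.float64(-0.0018), 'spin': np.float64(-0.0)}
side top rect ((0.5407536625862122, 0.06928801536560059), (0.21371552348136902, 0.12447720021009445), 73.22215270996094) 1357 0.09668734775677024
 cap ((0.0, 0.0), 0.0) [nan nan nan] 0
 lever [0.5061 0.0244 0.1255] 148
 post>.138 [0.4796 0.0324 0.1454] 17
   vent_pivot 0.58 [0.5272 0.0009]
   vent_post 0.59 [0.4648 0.0271]
   cap_center 0.78 [0.3524 0.2176]
   cap_center 0.52 [0.5678 0.2991]
[0.2085 0.2126 0.2292 0.2542 0.2576]
saucer [ 0.6665 -0.0869]
nozzle [0.715  0.1035]
fork [0.4895 0.0349]
pump [ 0.4597 -0.4267]
```

View pics/e.png

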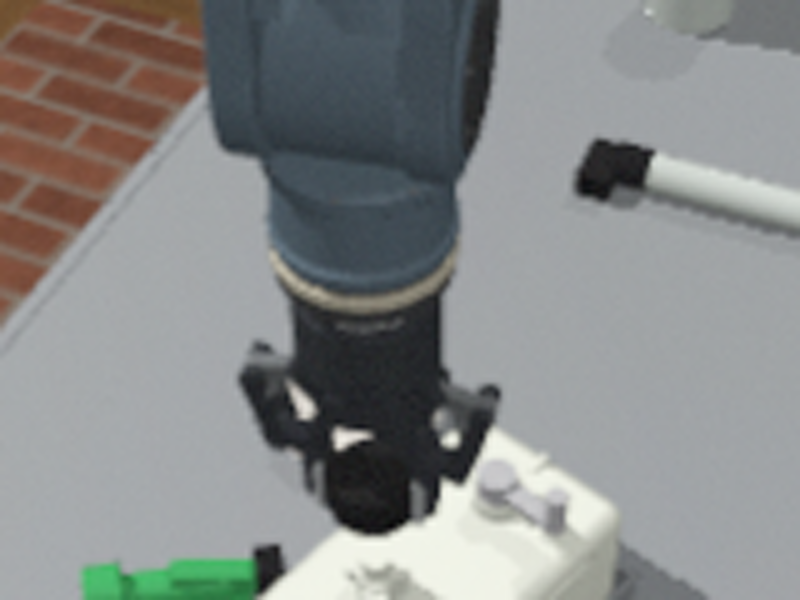

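The cap is level between the fingers at crop (370,485) above the bare neck, and the lever hasn't moved. I'll make the last 2 mm correction and hand in.

{"api": "carry_out", "payload": {"targets": [{"hand": 255, "dx": 0.0003, "dy": 0.0005, "dz": -0.0018, "spin": 0}, {"hand": 255, "dx": 0.0003, "dy": 0.0005, "dz": -0.0018, "spin": 0}, {"hand": 255, "dx": 0.0003, "dy": 0.0005, "dz": -0.0018, "spin": 0}, {"hand": 255, "dx": 0.0003, "dy": 0.0005, "dz": -0.0018, "spin": 0}]}}

```text
clock: 13.92
eef_pos: [0.5577, 0.1184, 0.2227]
ee_rot: [3.141, -0.0, 1.75]
contact_force: [-0.0, -0.3, 0.1]
opening: 0.0477
```

```bash
python3 -c "
from go import *
go((.5573,.1184,.2215,1.75)); print(env.close_job())"
```

```text
t 13.92 tcp [0.5577 0.1184 0.2227] rot [ 3.141 -0.     1.75 ] F [-0.  -0.3  0.1] j6 1.6 open 0.0477
{'dx': np.float64(0.0), 'dy': np.float64(-0.0004), 'dz': np.float64(0.0012), 'spin': np.float64(-0.0)}
the job is handed in; nothing more can be done
None
```

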